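# Park the captive screw and open the filter port's light shield

### The job

The light shield of the microscope's filter housing is locked by a spring-loaded captive screw with a red grip. Gently draw the screw up against its spring until you feel it stop, then turn it counter-clockwise into its parking thread and drive it on to the end of the thread, without straining the thread; then slide the light shield fully open by its blue grip and let go. Do not force the shield against the screw, and leave everything else on the bench and on the housing where it is.

Things in the scene. Friction and masses are not known exactly. Their poses are not given: they have to be found in the camera images.
- housing: fixed off-white filter housing, a box 160 mm (x) by 250 mm (y -117 to +133) by 60 mm high; origin: on the bench, z up. In its frame the captive screw's axis is the upright line x 0, y -70 mm. On its top a black light shield (top face 66 mm high) slides over the filter port and opens along the housing's +y, between two rails
- boss_top (a point): centre of the top of the round aluminium boss, 52 mm across, 70 to 112 mm above the bench, that the screw comes up through; fixed to the housing, at x 0, y -70, z 112 mm of its frame. Hidden inside it is the screw's parking thread; its mouth lies 4 to 17 mm up from the screw's rest place, differs each time and cannot be seen
- screw_grip (a point): centre of the screw's red grip bar: 40 mm long (its own x), 14 mm wide (its own y), 26 mm high, its underside 8 mm clear above the boss with the screw down. Its own z is up. The point rises and turns with the screw and is 133 mm above the bench with the screw down. A white mark on top lies towards its +x end
- screw_lift (a joint): how far the screw is drawn up, m: 0 = down on its spring (about 6 N at 0, 0.35 N more per mm; let go outside the thread it springs back). Down, its 10 mm shank locks the shield; about 6 mm up it is clear. Drawn up it meets a firm stop, the roof of the thread's mouth; 0 to 1.8 mm below that stop it can turn into the thread. Over 40 N on the thread (sideways at 16 mm radius) strips it
- screw_turn (a joint): turn of the screw, rad, counter-clockwise from above positive; 0: bar's x along the housing's x. Starts at -0.5 to 0; outside the thread it turns only from -0.6 to +0.1. The thread begins at 0.1, is level to 0.5, climbs 3 mm per rad to 2.5, then is level to a firm end stop at 2.75. Up-and-down play 1.8 mm. Past 0.4 the screw stays where it is left, so it can be re-gripped
- shield_grip (a point): point in the light shield's upright blue grip, 40 mm (housing's x) by 12 mm (housing's y), from 66 to 102 mm high; the point is centred in it, 90 mm above the bench, at x 0, y +40 mm of the housing with the shield shut; it moves with the shield
- shield (a joint): travel of the light shield along the housing's +y in m: 0 shut, 0.075 fully open against its stop; it rubs with about 1.5 N and stays where it is left. While locked it moves only 2 to 3 mm before it meets the screw's shank; do not load it there with more than 25 N
- filter_ring: loose blackened metal filter ring, 26 mm across, 8 mm high, lying on the housing's top; origin: centre of its underside
- dish: clear open plastic culture dish, 90 mm across, 16 mm high; origin: centre of its underside
- oil_bottle: small amber glass jar with black cap, 36 mm across, 65 mm high; origin: centre of its underside
- mouse: black computer mouse, 100 x 60 x 34 mm; origin: centre of its underside
- lens_brush: small brush lying on the bench; origin: centre of its underside

How it is judged:
By the outcome, as a careful person would: the job done as asked, in the order asked, and still so for the second after the job is handed in, with the robot touching nothing.
It also fails if it takes over 72 s, if anything falls off the work surface, if the arm or the gripper's body presses on something with over 40 N, if the wrist force passes 120 N, or if a joint passes its speed limit or range.

### The arm

A 6-joint arm with a two-finger parallel gripper is mounted at the origin on the work surface. World frame = base frame: x ahead of the robot, y to its left, z up, the work surface at z = 0. Lengths are in m, angles in rad, forces in N, time in s.
With the tool pointing down it reaches from about 0.425 to 0.95 m from the base axis. Payload 3.5 kg.
Tool frame: the origin (TCP) lies midway between the tips of the shut fingers; the grasp point (between the pads) lies 19 mm behind it (robot.grasp_offset is the distance from the TCP to the grasp point, in m); z points along the fingers, y is the direction in which the jaws open and shut (so a half turn about z gives the same grasp; the last joint's range is limited). The gripper opens to 85 mm and grips with 20 to 120 N. Pads are 22 mm wide; open, the fingers measure 114 mm over their backs; the gripper's body (76 mm by 85 mm) begins 54 mm behind the grasp point. The pads swing forward as they close: fully open they stand 13 mm farther back than shut.
Start: joints at [-1.273, 0.286, 1.577, -0, 1.279, -0.15], TCP at [0.292, -0.608, 0.231] pointing down, gripper open.
Joint ranges: [-2.77, 2.77], [-0.9, 2.22], [0.21, 2.48], [-1.53, 4.67], [0.24, 2.81], [-2.84, 2.84]. Speed limits (rad/s): [2.79, 2.79, 3.14, 3.14, 3.14, 3.14].

### API

Orientations are given as a rotation vector (axis times angle).
In Python, from bench import robot, imaging, workorder gives the robot as it stands. The module is installed in compiled form; this text tells all that it offers.
- The arm moves only by the tool send_rows, never from a script. Its argument "steps" is a list of rows, each an object with "xyz": the shift along the tool's x, y, z in m, a list of three; "twist": the turn, a rotation vector about the tool's x, y, z in rad, a list of three. In form: [{"xyz": [x, y, z], "twist": [ax, ay, az]}, ...]. A call has exactly 8 rows; each row is the pose to reach, as a shift and turn from the pose commanded when the call began, along the tool's axes at that moment; what a row does not reach only later rows make up. A row lasts 1/12 s, in which the tool goes at most 41.7 mm and 7.16 degrees, less where a joint would pass 70% of its speed; a pose out of reach is approached as far as the arm can. A call with a gripper value outside its range is refused whole. "claw" is the opening, from -1 (shut) to 1 (fully open), set as the call begins (left out, the last holds). The fingers move at their own pace and stop on an object; "force" is the grip in N (left out, the last holds). Time passes only in rows, so rows that repeat a pose let the fingers close, or fill a call up. It gives the time, the measured TCP pose, the force and the opening at its end, in the units of the state.
- robot.state(): the state, without advancing time (a new reading comes with each control period).
- imaging.read_camera(name): name is "scene" or "top" or "wrist"; returns the picture (420x560x3 uint8, red, green, blue); there is no depth.
- imaging.calibration(name): a dict with "K" (3x3 intrinsics, pixels), "view" (4x4, takes a point from world to camera coordinates); the wrist camera has in their place "mount" (4x4, takes a point from camera to tool coordinates, whose origin is the TCP and whose axes are the flange's). Camera axes: x right, y down, z forward; pixel columns grow to the right and rows downward; lengths in m; the calibration is good to about 2 mm. A picture is of the moment at which its call begins: read the wrist's pose just before it. calibration takes no time and is no camera call.
- workorder.sign_off(): hands the job in, once; it reports no verdict.
The state is a dict: "clock": time; "q": joint angles; "joint_velocities": joint speeds; "tau": joint torques, N m; "position": TCP position; "orientation": TCP orientation; "ft_force": force on the tool from outside, world axes, zero at the start; "wrist_torque": the same for the moment, N m; "gripper_width": finger opening in m.
Only numpy, scipy, OpenCV 4.12 (cv2) and the standard library are available. Lean on these libraries where they do the work, as an engineer would, in place of code of your own. Each camera call takes 0.05 s, during which the arm holds its last target.

## Working session

There is one attempt and no reset: what is moved stays moved. The work goes in short steps, Python scripts to look and compute and a tool call to move; the robot and the scene stay as the last step left them, time stands still between calls to the robot, and variables do not carry over. Pictures are saved under pics/ and viewed, and the job is handed in when it is done.

Besides the shell and the picture viewer there is one more tool, called after "Call:" as name([rows], argument=value, ...), one row to a line, values as JSON. send_rows: Moves the arm, as the interface text tells. Its arguments: {"type":"object","properties":{"steps":{"type":"array"},"claw":{"type":"number"},"force":{"type":"number"}},"required":["steps"]}

```bash
mkdir -p pics
python3 - <<'E'
from bench import robot, imaging, workorder
import cv2,numpy as np
s=robot.state()
print(s)
for n in ["scene","top"]:
    im=imaging.read_camera(n); c=imaging.calibration(n); np.save(f"pics/{n}.npy",im)
    cv2.imwrite(f"pics/{n}1.png",im[:,:,::-1]); print(n,c)
print(imaging.calibration("wrist"), robot.grasp_offset)
E
```

```text
{'clock': 0.0, 'q': array([-1.27300458e+00,  2.87206017e-01,  1.57819171e+00,  3.97919383e-05,
        1.27862717e+00, -1.49980087e-01]), 'joint_velocities': array([-0.00048554, -0.00111588, -0.00318756,  0.00142154, -0.00072517,
        0.00012282]), 'tau': array([ 6.83427015e-05, -4.05977619e+01, -2.92628396e+01, -1.26964374e-04,
        5.87062910e-03, -3.32806422e-07]), 'position': array([ 0.29209567, -0.60778492,  0.22991233]), 'orientation': array([-3.06082116e+00, -6.96940330e-01,  2.22263060e-04]), 'ft_force': array([-0.33743028, -0.02842087, -0.29622305]), 'wrist_torque': array([-0.00882104,  0.00536089, -0.03139628]), 'gripper_width': 0.08556741226487409}
scene {'K': array([[448.41549427,   0.        , 279.69771203],
       [  0.        , 448.41549427, 205.86541664],
       [  0.        ,   0.        ,   1.        ]]), 'view': array([[-8.96666086e-01,  4.42707249e-01, -4.71879786e-04,
         4.39501282e-01],
       [ 2.92918127e-01,  5.92480995e-01, -7.50443363e-01,
        -8.05384990e-02],
       [-3.31947137e-01, -6.73035335e-01, -6.60934593e-01,
         1.28510408e+0
[... 424 characters left out ...]
629e-01],
       [ 3.43821477e-02,  3.16974564e-03, -9.99403733e-01,
         1.45568009e+00],
       [ 0.00000000e+00,  0.00000000e+00,  0.00000000e+00,
         1.00000000e+00]])}
{'K': array([[297.28506139,   0.        , 279.03605699],
       [  0.        , 297.28506139, 209.82242729],
       [  0.        ,   0.        ,   1.        ]]), 'mount': array([[-9.56512815e-04, -9.50351904e-01, -3.11175745e-01,
         8.01969645e-02],
       [ 9.99999365e-01, -7.23756552e-04, -8.63463155e-04,
         3.93018840e-04],
       [ 5.95378369e-04, -3.11176374e-01,  9.50351993e-01,
        -1.42177430e-01],
       [ 0.00000000e+00,  0.00000000e+00,  0.00000000e+00,
         1.00000000e+00]])} 0.0187
```

View pics/scene1.png

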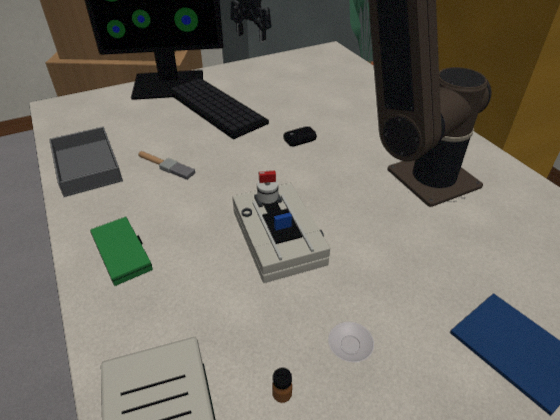

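View pics/top1.png

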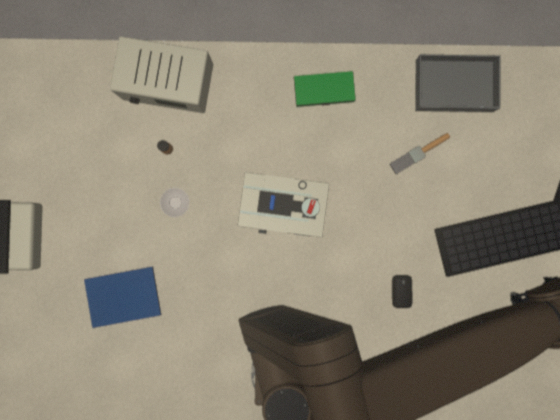

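```bash
cat > h.py <<'E'
import numpy as np,cv2
from bench import robot, imaging, workorder
def cam(n,st=None):
    c=imaging.calibration(n)
    if n=="wrist":
        M=np.eye(4);M[:3,:3]=cv2.Rodrigues(np.array(st["orientation"]))[0];M[:3,3]=st["position"]
        return c["K"],M@c["mount"]
    return c["K"],np.linalg.inv(c["view"])
def ray(uv,K,T,z):
    uv=np.atleast_2d(uv).astype(float)
    d=np.c_[uv,np.ones(len(uv))]@np.linalg.inv(K).T@T[:3,:3].T
    o=T[:3,3]; return o+d*((z-o[2])/d[:,2])[:,None]
def mask(im,c):
    im=im.astype(int);r,g,b=im[...,0],im[...,1],im[...,2]
    return ((r>90)&(r>1.9*g)&(r>1.9*b) if c=="red" else (b>60)&(b>1.8*r)&(b>1.3*g)).astype(np.uint8)
def blobs(im,c,mn=15):
    cs,_=cv2.findContours(mask(im,c),cv2.RETR_EXTERNAL,cv2.CHAIN_APPROX_NONE)
    return [(cv2.contourArea(x),cv2.minAreaRect(x)) for x in cs if cv2.contourArea(x)>mn]
E
python3 - <<'E'
from h import *
for n in ["top","scene"]:
    im=np.load(f"pics/{n}.npy");K,T=cam(n)
    for c,z in (("red",.146),("blue",.102)):
        for a,r in blobs(im,c):
            print(n,c,a,np.round(r[0],1),np.round(r[1],1),round(r[2],1),ray(r[0],K,T,z).round(4))
im=np.load("pics/top.npy");
cv2.imwrite("pics/topz.png",cv2.resize(im[165:245,230:340,::-1],None,fx=7,fy=7,interpolation=cv2.INTER_CUBIC))
im=np.load("pics/scene.npy");
cv2.imwrite("pics/scz.png",cv2.resize(im[165:280,225:335,::-1],None,fx=5,fy=5,interpolation=cv2.INTER_CUBIC))
E
```

```text
top red 20.0 [310.2 208.3] [3.2 8.5] 18.4 [[ 0.4919 -0.0569  0.146 ]]
top blue 2913.5 [122.3 296.7] [46.6 66.9] 79.9 [[0.2357 0.4683 0.102 ]]
top blue 30.5 [271.7 202. ] [ 3.4 12.4] 8.1 [[0.5103 0.0508 0.102 ]]
scene red 35.0 [267. 176.] [10. 16.] 90.0 [[ 0.501  -0.0452  0.146 ]]
scene blue 6281.0 [520.5 348.3] [130.5  60.4] 39.4 [[0.294  0.5294 0.102 ]]
scene blue 202.5 [282.8 220.6] [13.6 18.7] 76.0 [[0.515  0.0659 0.102 ]]
scene blue 28.0 [115.5  28.5] [6.7 5.8] 26.6 [[ 0.6187 -1.3012  0.102 ]]
scene blue 58.5 [185.8  19.8] [9.2 8.5] 45.0 [[ 0.3218 -1.2718  0.102 ]]
scene blue 30.0 [140.5  18.5] [7.1 5.7] 45.0 [[ 0.496  -1.3757  0.102 ]]
```

View pics/topz.png

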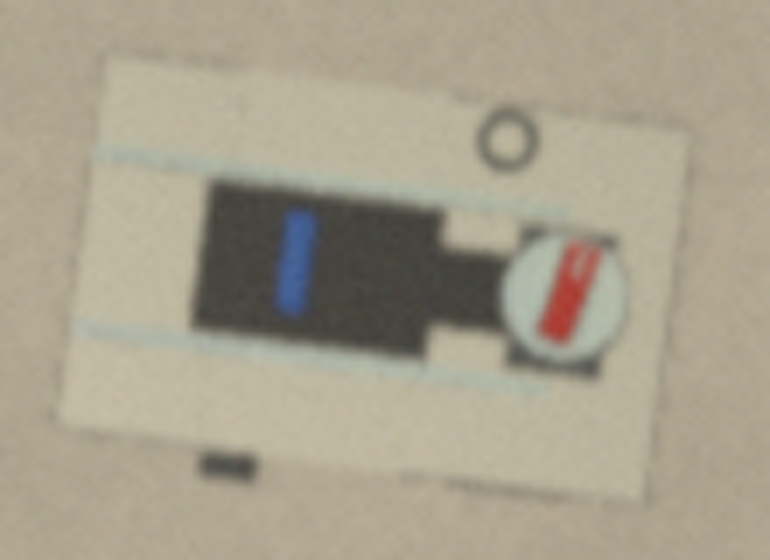

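View pics/scz.png

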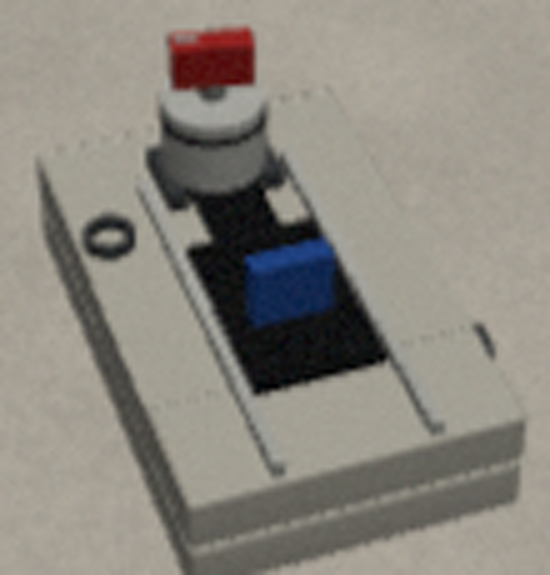

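Run:
```python
from h import *
s=robot.state();R=cv2.Rodrigues(s["orientation"])[0];print(R.round(3))
K,T=cam("top")
z=lambda p:np.array(p)/7+np.array([230,165])-0.43
C=ray(z([(105,60),(690,130),(645,500),(60,430)]),K,T,.06);print("corners",C.round(4),C.mean(0))
y=(C[0]-C[1]+C[3]-C[2]);print("len",np.linalg.norm(y)/2,"psi",np.arctan2(-y[0],y[1]))
psi=np.arctan2(-y[0],y[1]);ex=np.array([np.cos(psi),np.sin(psi)]);ey=np.array([-ex[1],ex[0]])
o=C.mean(0)[:2]-ey*.008
print("origin",o,"screw",o-.07*ey,"shield",o+.04*ey)
B=ray(z([(570,243),(598,248),(567,345),(538,337)]),K,T,.146);print(B.round(4),B.mean(0));
d=B[1]+B[0]-B[2]-B[3];print("bar",np.arctan2(d[1],d[0]),np.arctan2(d[1],d[0])-psi)
print("shield",ray(z([(297,263)]),K,T,.102),"boss",ray(z([(564,297)]),K,T,.112))
```

```text
[[ 0.901  0.433 -0.001]
 [ 0.433 -0.901  0.002]
 [ 0.    -0.002 -1.   ]]
corners [[ 0.5963  0.1333  0.06  ]
 [ 0.5706 -0.1123  0.06  ]
 [ 0.4155 -0.0954  0.06  ]
 [ 0.4409  0.1492  0.06  ]] [0.50584349 0.0187094  0.06      ]
len 0.2464365387629881 psi -0.1037768083441966
origin [0.50501476 0.01075244] screw [ 0.49776342 -0.05887096] shield [0.50915839 0.05053724]
[[ 0.5166 -0.0586  0.146 ]
 [ 0.5148 -0.0697  0.146 ]
 [ 0.4765 -0.058   0.146 ]
 [ 0.4795 -0.0466  0.146 ]] [ 0.49684708 -0.05821748  0.146     ]
bar -0.3041652238383596 -0.20038841549416297
shield [[0.5097569  0.04997141 0.102     ]] boss [[ 0.49710089 -0.05811159  0.112     ]]
```

Call:
send_rows([
  {"xyz": [0.026, -0.025, -0.0025], "twist": [0, 0, 0.047]},
  {"xyz": [0.053, -0.051, -0.005], "twist": [0, 0, 0.094]},
  {"xyz": [0.079, -0.076, -0.0075], "twist": [0, 0, 0.141]},
  {"xyz": [0.106, -0.102, -0.01], "twist": [0, 0, 0.188]},
  {"xyz": [0.132, -0.127, -0.0125], "twist": [0, 0, 0.235]},
  {"xyz": [0.158, -0.152, -0.015], "twist": [0, 0, 0.282]},
  {"xyz": [0.185, -0.178, -0.0175], "twist": [0, 0, 0.329]},
  {"xyz": [0.211, -0.203, -0.02], "twist": [0, 0, 0.376]},
], claw=1)

```text
clock: 0.77
position: [0.3947, -0.332, 0.2509]
orientation: [-3.139, -0.109, 0.001]
ft_force: [0.8, -0.5, 0.1]
gripper_width: 0.0854
```

```bash
cat >> h.py <<'E'
def goto(x,y,z,yaw,s=None):
    s=s or robot.state();R=cv2.Rodrigues(np.array(s["orientation"]))[0]
    d=R.T@(np.array([x,y,z])-s["position"])
    cy=np.arctan2(R[1,0],R[0,0]);print("t",round(s["clock"],2),"pos",s["position"].round(4),"yaw",round(cy,4),"q",s["q"].round(2),"F",s["ft_force"].round(2),"M",s["wrist_torque"].round(3),"w",round(s["gripper_width"],4))
    Rt=np.array([[np.cos(yaw),np.sin(yaw),0],[np.sin(yaw),-np.cos(yaw),0],[0,0,-1]])
    print("tool shift",d.round(4),"twist",cv2.Rodrigues(R.T@Rt)[0].ravel().round(4))
E
python3 -c "
from h import *
goto(.4972,-.0583,.25,-.304)"
```

```text
t 0.77 pos [ 0.3947 -0.332   0.2509] yaw 0.0692 q [-0.9  -0.08  1.94  0.    1.29  0.61] F [ 0.75 -0.52  0.06] M [-0.028 -0.035  0.036] w 0.0854
tool shift [ 0.1212 -0.2659  0.0011] twist [-0.0008  0.0005  0.3732]
```

Call:
send_rows([
  {"xyz": [0.0173, -0.038, 0], "twist": [0, 0, 0.053]},
  {"xyz": [0.0346, -0.076, 0], "twist": [0, 0, 0.107]},
  {"xyz": [0.052, -0.114, 0], "twist": [0, 0, 0.16]},
  {"xyz": [0.069, -0.152, 0], "twist": [0, 0, 0.213]},
  {"xyz": [0.0865, -0.19, 0], "twist": [0, 0, 0.266]},
  {"xyz": [0.104, -0.228, 0.001], "twist": [0, 0, 0.32]},
  {"xyz": [0.121, -0.266, 0.001], "twist": [0, 0, 0.373]},
  {"xyz": [0.121, -0.266, 0.001], "twist": [0, 0, 0.373]},
])

```text
clock: 1.43
position: [0.497, -0.0539, 0.2499]
orientation: [-3.104, 0.462, 0.001]
ft_force: [-1.1, -0.6, 0.5]
gripper_width: 0.0853
```

Run:
```python
from h import *
s=robot.state(); im=imaging.read_camera("wrist"); cv2.imwrite("pics/w1.png",im[:,:,::-1]);np.save("pics/w1.npy",im)
goto(.4972,-.0583,.117,-.304,s)
K,T=cam("wrist",s)
for c,z in (("red",.146),("blue",.102)):
    for a,r in blobs(im,c,40): print(c,a,np.round(r[0],1),np.round(r[1],1),round(r[2],1),ray(cv2.boxPoints(r),K,T,z).round(4),ray(r[0],K,T,z).round(4))
```

```text
t 1.43 pos [ 0.497  -0.0539  0.2499] yaw -0.2958 q [-0.31 -0.12  1.98  0.    1.29  1.55] F [-1.09 -0.63  0.46] M [ 0.004 -0.018  0.009] w 0.0853
tool shift [0.0016 0.0046 0.1329] twist [-0.003   0.0008  0.0082]
red 425.0 [286.  208.5] [41. 14.] 90.0 [[ 0.5155 -0.059   0.146 ]
 [ 0.512  -0.0704  0.146 ]
 [ 0.476  -0.06    0.146 ]
 [ 0.4796 -0.0481  0.146 ]] [[ 0.4962 -0.0595  0.146 ]]
blue 350.0 [180.7 213.6] [37.5 10.8] 73.3 [[0.5281 0.0527 0.102 ]
 [0.528  0.0413 0.102 ]
 [0.4885 0.0458 0.102 ]
 [0.4884 0.0576 0.102 ]] [[0.5086 0.0493 0.102 ]]
```

View pics/w1.png

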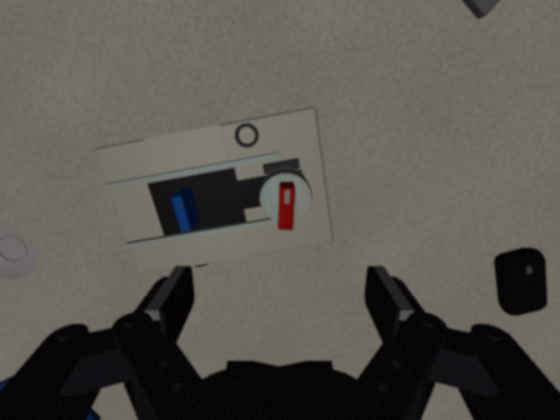

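Call:
send_rows([
  {"xyz": [0, 0, 0.01], "twist": [0, 0, 0]},
  {"xyz": [0, 0, 0.02], "twist": [0, 0, 0]},
  {"xyz": [0, 0, 0.03], "twist": [0, 0, 0]},
  {"xyz": [0, 0, 0.04], "twist": [0, 0, 0]},
  {"xyz": [0, 0, 0.05], "twist": [0, 0, 0]},
  {"xyz": [0, 0, 0.06], "twist": [0, 0, 0]},
  {"xyz": [0, 0, 0.06], "twist": [0, 0, 0]},
  {"xyz": [0, 0, 0.06], "twist": [0, 0, 0]},
])

```text
clock: 2.15
position: [0.4956, -0.0603, 0.1893]
orientation: [-3.106, 0.472, 0.003]
ft_force: [0.1, 0.6, 0.1]
gripper_width: 0.085
```

Run:
```python
from h import *
imaging.read_camera("wrist")
s=robot.state(); im=imaging.read_camera("wrist"); cv2.imwrite("pics/w2.png",im[:,:,::-1]);np.save("pics/w2.npy",im)
goto(.4972,-.0583,.117,-.304,s)
K,T=cam("wrist",s)
for c,z in (("red",.146),("blue",.102)):
    for a,r in blobs(im,c,40): print(c,a,np.round(r[0],1),np.round(r[1],1),round(r[2],1),ray(cv2.boxPoints(r),K,T,z).round(4),ray(r[0],K,T,z).round(4))
cv2.imwrite("pics/w2z.png",cv2.resize(im[120:280,180:380,::-1],None,fx=4,fy=4,interpolation=cv2.INTER_CUBIC))
```

```text
t 2.2 pos [ 0.4962 -0.0603  0.1902] yaw -0.3016 q [-0.32 -0.07  2.04  0.    1.17  1.55] F [-0.59  0.68  0.71] M [-0.031 -0.     0.032] w 0.0856
tool shift [ 0.0004 -0.0022  0.0732] twist [-0.      0.0003  0.0024]
red 861.5 [277.8 237. ] [18.5 50.6] 2.5 [[ 0.4804 -0.0468  0.146 ]
 [ 0.5155 -0.0597  0.146 ]
 [ 0.5113 -0.0712  0.146 ]
 [ 0.476  -0.0589  0.146 ]] [[ 0.4963 -0.0593  0.146 ]]
blue 520.0 [150.1 237.8] [44.7 13.3] 71.0 [[0.5283 0.0527 0.102 ]
 [0.5287 0.0412 0.102 ]
 [0.4898 0.0458 0.102 ]
 [0.4893 0.0578 0.102 ]] [[0.5095 0.0493 0.102 ]]
```

View pics/w2z.png

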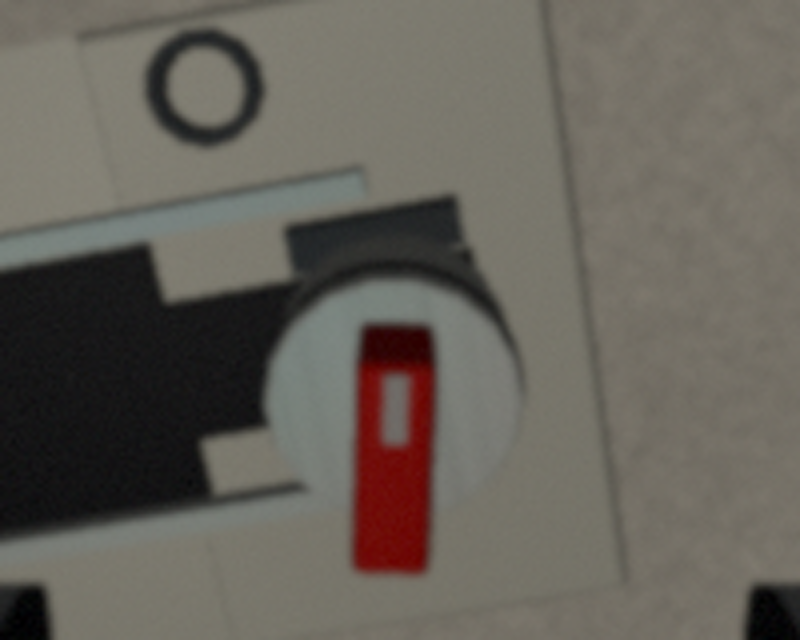

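Run:
```python
from h import *
s=robot.state();K,T=cam("wrist",s)
z=lambda p:(np.array(p,float)+.5)/4+np.array([180,120])-.5
B=ray(z([(357,363),(434,363),(428,572),(352,572)]),K,T,.146);print(B.round(4),B.mean(0))
d=B[0]+B[1]-B[2]-B[3];print(np.linalg.norm(d)/2,np.arctan2(d[1],d[0]))
print("boss", ray(z([(395,395)]),K,T,.112)) # ellipse: x 265-524,y 277-~520
goto(.4966,-.0588,.1165,-.304,s)
```

```text
[[ 0.5164 -0.0594  0.146 ]
 [ 0.5126 -0.0715  0.146 ]
 [ 0.476  -0.0594  0.146 ]
 [ 0.4799 -0.0466  0.146 ]] [ 0.49624606 -0.05922955  0.146     ]
0.038659637725009605 -0.32795459181910985
boss [[ 0.4975749  -0.05998113  0.112     ]]
t 2.25 pos [ 0.4965 -0.0603  0.1908] yaw -0.3014 q [-0.32 -0.07  2.04  0.    1.17  1.55] F [0.89 0.54 0.59] M [0.001 0.033 0.032] w 0.085
tool shift [-0.0005 -0.0015  0.0743] twist [-0.     -0.0009  0.0026]
```

Call:
send_rows([
  {"xyz": [0, -0.0013, 0.012], "twist": [0, 0, 0.015]},
  {"xyz": [0, -0.0013, 0.024], "twist": [0, 0, 0.015]},
  {"xyz": [0, -0.0013, 0.036], "twist": [0, 0, 0.015]},
  {"xyz": [0, -0.0013, 0.048], "twist": [0, 0, 0.015]},
  {"xyz": [0, -0.0013, 0.06], "twist": [0, 0, 0.015]},
  {"xyz": [0, -0.0013, 0.068], "twist": [0, 0, 0.015]},
  {"xyz": [0, -0.0013, 0.073], "twist": [0, 0, 0.015]},
  {"xyz": [0, -0.0013, 0.073], "twist": [0, 0, 0.015]},
])

```text
clock: 2.92
position: [0.4956, -0.0585, 0.1156]
orientation: [-3.102, 0.495, 0.005]
ft_force: [-0.4, 0.3, -0.6]
gripper_width: 0.0853
```

Call:
send_rows([
  {"xyz": [0, 0, 0], "twist": [0, 0, 0]},
  {"xyz": [0, 0, 0], "twist": [0, 0, 0]},
  {"xyz": [0, 0, 0], "twist": [0, 0, 0]},
  {"xyz": [0, 0, 0], "twist": [0, 0, 0]},
  {"xyz": [0, 0, 0], "twist": [0, 0, 0]},
  {"xyz": [0, 0, 0], "twist": [0, 0, 0]},
  {"xyz": [0, 0, 0], "twist": [0, 0, 0]},
  {"xyz": [0, 0, 0], "twist": [0, 0, 0]},
], claw=-0.3, force=25)

```text
clock: 3.58
position: [0.4966, -0.0588, 0.1175]
orientation: [3.102, -0.495, 0.0]
ft_force: [0.7, 0.0, 0.7]
gripper_width: 0.0297
```

Run:
```python
from h import *
s=robot.state(); im=imaging.read_camera("wrist"); cv2.imwrite("pics/w3.png",im[:,:,::-1])
goto(.4967,-.059,.1175,-.318,s)
```

```text
t 3.58 pos [ 0.4966 -0.0588  0.1175] yaw -0.3162 q [-0.32  0.03  2.09  0.    1.02  1.57] F [0.75 0.03 0.67] M [-0.011  0.015  0.016] w 0.0297
tool shift [ 0.0001  0.0001 -0.    ] twist [-0.     -0.0002  0.0018]
```

View pics/w3.png

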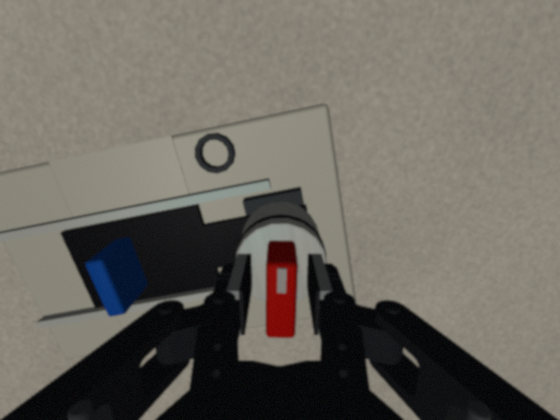

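Call:
send_rows([
  {"xyz": [0, 0, 0], "twist": [0, 0, 0]},
  {"xyz": [0, 0, 0], "twist": [0, 0, 0]},
  {"xyz": [0, 0, 0], "twist": [0, 0, 0]},
  {"xyz": [0, 0, 0], "twist": [0, 0, 0]},
  {"xyz": [0, 0, 0], "twist": [0, 0, 0]},
  {"xyz": [0, 0, 0], "twist": [0, 0, 0]},
  {"xyz": [0, 0, 0], "twist": [0, 0, 0]},
  {"xyz": [0, 0, 0], "twist": [0, 0, 0]},
], claw=-1, force=40)

```text
clock: 4.3
position: [0.4965, -0.0594, 0.1175]
orientation: [3.101, -0.494, -0.0]
ft_force: [-2.1, -5.3, 1.9]
gripper_width: 0.0134
```

Run:
```python
from h import *
goto(.4967,-.059,.1175,-.318)
```

```text
t 4.3 pos [ 0.4965 -0.0594  0.1175] yaw -0.3159 q [-0.32  0.03  2.09 -0.    1.02  1.57] F [-2.11 -5.26  1.94] M [-0.669  0.343 -0.011] w 0.0134
tool shift [ 0.     -0.0004 -0.    ] twist [ 0.0012 -0.0002  0.0021]
```

Call:
send_rows([
  {"xyz": [0, 0.0003, 0], "twist": [0, 0, 0]},
  {"xyz": [0, 0.0006, -0.0005], "twist": [0, 0, 0]},
  {"xyz": [0, 0.0006, -0.001], "twist": [0, 0, 0]},
  {"xyz": [0, 0.0006, -0.0015], "twist": [0, 0, 0]},
  {"xyz": [0, 0.0006, -0.002], "twist": [0, 0, 0]},
  {"xyz": [0, 0.0006, -0.0025], "twist": [0, 0, 0]},
  {"xyz": [0, 0.0006, -0.003], "twist": [0, 0, 0]},
  {"xyz": [0, 0.0006, -0.003], "twist": [0, 0, 0]},
])

```text
clock: 4.97
position: [0.4963, -0.0594, 0.1197]
orientation: [-3.102, 0.495, -0.0]
ft_force: [2.9, -4.3, -7.0]
gripper_width: 0.0133
```

Run:
```python
from h import *
goto(.4967,-.059,.1175,-.318)
```

```text
t 4.97 pos [ 0.4963 -0.0594  0.1197] yaw -0.3163 q [-0.32  0.02  2.09  0.    1.03  1.56] F [ 2.86 -4.3  -6.98] M [-0.652 -0.406 -0.003] w 0.0133
tool shift [ 0.0002 -0.0005  0.0022] twist [-0.0001 -0.0001  0.0017]
```

Call:
send_rows([
  {"xyz": [0.0001, 0.0001, -0.0002], "twist": [0, 0, 0]},
  {"xyz": [0.0002, 0.0002, -0.0004], "twist": [0, 0, 0]},
  {"xyz": [0.0003, 0.0003, -0.0006], "twist": [0, 0, 0]},
  {"xyz": [0.0003, 0.0003, -0.0009], "twist": [0, 0, 0]},
  {"xyz": [0.0003, 0.0003, -0.0012], "twist": [0, 0, 0]},
  {"xyz": [0.0003, 0.0003, -0.0015], "twist": [0, 0, 0]},
  {"xyz": [0.0003, 0.0003, -0.0015], "twist": [0, 0, 0]},
  {"xyz": [0.0003, 0.0003, -0.0015], "twist": [0, 0, 0]},
])

```text
clock: 5.63
position: [0.4964, -0.0595, 0.1217]
orientation: [-3.102, 0.495, 0.001]
ft_force: [1.7, -2.4, -6.1]
gripper_width: 0.0132
```

Run:
```python
from h import *
goto(.4967,-.059,.1175,-.318)
```

```text
t 5.63 pos [ 0.4964 -0.0595  0.1217] yaw -0.3162 q [-0.32  0.02  2.09  0.    1.03  1.56] F [ 1.7  -2.43 -6.09] M [-0.257 -0.38   0.02 ] w 0.0132
tool shift [ 0.0002 -0.0005  0.0042] twist [-0.0005  0.0007  0.0018]
```

Call:
send_rows([
  {"xyz": [0.0001, 0.0001, -0.0002], "twist": [0, 0, 0]},
  {"xyz": [0.0002, 0.0002, -0.0004], "twist": [0, 0, 0]},
  {"xyz": [0.0002, 0.0002, -0.0006], "twist": [0, 0, 0]},
  {"xyz": [0.0002, 0.0002, -0.0009], "twist": [0, 0, 0]},
  {"xyz": [0.0002, 0.0002, -0.0012], "twist": [0, 0, 0]},
  {"xyz": [0.0002, 0.0002, -0.0015], "twist": [0, 0, 0]},
  {"xyz": [0.0002, 0.0002, -0.0015], "twist": [0, 0, 0]},
  {"xyz": [0.0002, 0.0002, -0.0015], "twist": [0, 0, 0]},
])

```text
clock: 6.3
position: [0.4964, -0.0596, 0.1231]
orientation: [-3.102, 0.495, 0.002]
ft_force: [0.8, 1.5, -7.5]
gripper_width: 0.0134
```

Call:
send_rows([
  {"xyz": [0, 0, -0.0003], "twist": [0, 0, 0]},
  {"xyz": [0, 0, -0.0006], "twist": [0, 0, 0]},
  {"xyz": [0, 0, -0.0009], "twist": [0, 0, 0]},
  {"xyz": [0, 0, -0.0012], "twist": [0, 0, 0]},
  {"xyz": [0, 0, -0.0015], "twist": [0, 0, 0]},
  {"xyz": [0, 0, -0.0015], "twist": [0, 0, 0]},
  {"xyz": [0, 0, -0.0015], "twist": [0, 0, 0]},
  {"xyz": [0, 0, -0.0015], "twist": [0, 0, 0]},
])

```text
clock: 6.97
position: [0.4964, -0.0597, 0.1246]
orientation: [-3.102, 0.495, 0.001]
ft_force: [0.3, 4.4, -8.9]
gripper_width: 0.0134
```

Call:
send_rows([
  {"xyz": [0, -0.0002, -0.0003], "twist": [0, 0, 0]},
  {"xyz": [0, -0.0003, -0.0006], "twist": [0, 0, 0]},
  {"xyz": [0, -0.0003, -0.0009], "twist": [0, 0, 0]},
  {"xyz": [0, -0.0003, -0.0012], "twist": [0, 0, 0]},
  {"xyz": [0, -0.0003, -0.0015], "twist": [0, 0, 0]},
  {"xyz": [0, -0.0003, -0.0015], "twist": [0, 0, 0]},
  {"xyz": [0, -0.0003, -0.0015], "twist": [0, 0, 0]},
  {"xyz": [0, -0.0003, -0.0015], "twist": [0, 0, 0]},
])

```text
clock: 7.63
position: [0.4965, -0.0597, 0.1261]
orientation: [-3.102, 0.494, 0.001]
ft_force: [-1.8, 2.9, -9.0]
gripper_width: 0.0133
```

Call:
send_rows([
  {"xyz": [0, -0.0001, -0.0003], "twist": [0, 0, 0]},
  {"xyz": [0, -0.0002, -0.0006], "twist": [0, 0, 0]},
  {"xyz": [0, -0.0002, -0.0009], "twist": [0, 0, 0]},
  {"xyz": [0, -0.0002, -0.0012], "twist": [0, 0, 0]},
  {"xyz": [0, -0.0002, -0.0015], "twist": [0, 0, 0]},
  {"xyz": [0, -0.0002, -0.0015], "twist": [0, 0, 0]},
  {"xyz": [0, -0.0002, -0.0015], "twist": [0, 0, 0]},
  {"xyz": [0, -0.0002, -0.0015], "twist": [0, 0, 0]},
])

```text
clock: 8.3
position: [0.4965, -0.0596, 0.1276]
orientation: [3.102, -0.494, -0.001]
ft_force: [-3.7, 1.6, -10.1]
gripper_width: 0.0133
```

Call:
send_rows([
  {"xyz": [-0.0001, 0, -0.0003], "twist": [0, 0, 0]},
  {"xyz": [-0.0003, 0, -0.0006], "twist": [0, 0, 0]},
  {"xyz": [-0.0003, 0, -0.0009], "twist": [0, 0, 0]},
  {"xyz": [-0.0003, 0, -0.0012], "twist": [0, 0, 0]},
  {"xyz": [-0.0003, 0, -0.0015], "twist": [0, 0, 0]},
  {"xyz": [-0.0003, 0, -0.0015], "twist": [0, 0, 0]},
  {"xyz": [-0.0003, 0, -0.0015], "twist": [0, 0, 0]},
  {"xyz": [-0.0003, 0, -0.0015], "twist": [0, 0, 0]},
])

```text
clock: 8.97
position: [0.4965, -0.0596, 0.1293]
orientation: [3.102, -0.494, -0.0]
ft_force: [-2.4, 0.0, -10.2]
gripper_width: 0.0135
```

Call:
send_rows([
  {"xyz": [-0.0001, 0, -0.0003], "twist": [0, 0, 0]},
  {"xyz": [-0.0002, 0, -0.0006], "twist": [0, 0, 0]},
  {"xyz": [-0.0002, 0, -0.0009], "twist": [0, 0, 0]},
  {"xyz": [-0.0002, 0, -0.0012], "twist": [0, 0, 0]},
  {"xyz": [-0.0002, 0, -0.0015], "twist": [0, 0, 0]},
  {"xyz": [-0.0002, 0, -0.0015], "twist": [0, 0, 0]},
  {"xyz": [-0.0002, 0, -0.0015], "twist": [0, 0, 0]},
  {"xyz": [-0.0002, 0, -0.0015], "twist": [0, 0, 0]},
])

```text
clock: 9.63
position: [0.4965, -0.0596, 0.1309]
orientation: [3.102, -0.495, 0.001]
ft_force: [-1.6, -0.8, -11.0]
gripper_width: 0.0135
```

Call:
send_rows([
  {"xyz": [0, 0, -0.0003], "twist": [0, 0, 0]},
  {"xyz": [0, 0, -0.0006], "twist": [0, 0, 0]},
  {"xyz": [0, 0, -0.0009], "twist": [0, 0, 0]},
  {"xyz": [0, 0, -0.0012], "twist": [0, 0, 0]},
  {"xyz": [0, 0, -0.0015], "twist": [0, 0, 0]},
  {"xyz": [0, 0, -0.0015], "twist": [0, 0, 0]},
  {"xyz": [0, 0, -0.0015], "twist": [0, 0, 0]},
  {"xyz": [0, 0, -0.0015], "twist": [0, 0, 0]},
])

```text
clock: 10.3
position: [0.4965, -0.0595, 0.1323]
orientation: [3.102, -0.495, 0.0]
ft_force: [-1.5, -1.1, -10.8]
gripper_width: 0.0138
```

Run:
```python
from h import *
im=imaging.read_camera("wrist"); cv2.imwrite("pics/w4.png",im[:,:,::-1])
im=imaging.read_camera("scene"); cv2.imwrite("pics/s4.png",cv2.resize(im[130:260,200:340,::-1],None,fx=4,fy=4,interpolation=cv2.INTER_CUBIC))
goto(.4967,-.059,.1175,-.318)
```

```text
t 10.4 pos [ 0.4965 -0.0595  0.1323] yaw -0.3162 q [-0.32  0.01  2.08 -0.    1.05  1.56] F [ -1.79  -1.37 -11.21] M [-0.198  0.171 -0.013] w 0.0134
tool shift [ 0.0001 -0.0005  0.0148] twist [ 0.0001 -0.0003  0.0018]
```

View pics/w4.png

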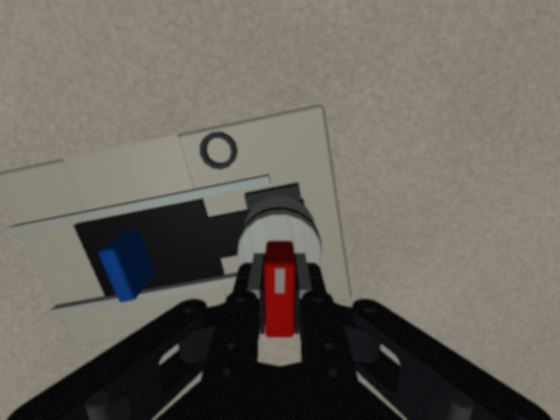

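View pics/s4.png

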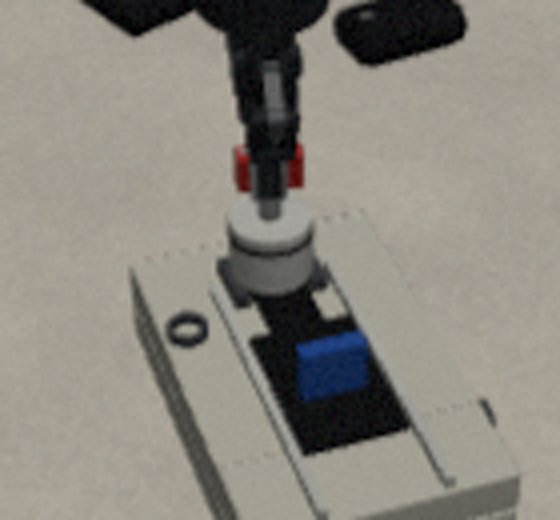

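Call:
send_rows([
  {"xyz": [0, 0, -0.0003], "twist": [0, 0, 0]},
  {"xyz": [0, 0, -0.0006], "twist": [0, 0, 0]},
  {"xyz": [0, 0, -0.0009], "twist": [0, 0, 0]},
  {"xyz": [0, 0, -0.0012], "twist": [0, 0, 0]},
  {"xyz": [0, 0, -0.0015], "twist": [0, 0, 0]},
  {"xyz": [0, 0, -0.0015], "twist": [0, 0, 0]},
  {"xyz": [0, 0, -0.0015], "twist": [0, 0, 0]},
  {"xyz": [0, 0, -0.0015], "twist": [0, 0, 0]},
])

```text
clock: 11.07
position: [0.4964, -0.0594, 0.1327]
orientation: [3.102, -0.495, 0.001]
ft_force: [4.7, -2.6, -20.8]
gripper_width: 0.0133
```

Call:
send_rows([
  {"xyz": [0, 0, 0.0005], "twist": [0, 0, 0]},
  {"xyz": [0, 0, 0.001], "twist": [0, 0, 0]},
  {"xyz": [0, 0, 0.0015], "twist": [0, 0, 0]},
  {"xyz": [0, 0, 0.002], "twist": [0, 0, 0]},
  {"xyz": [0, 0, 0.002], "twist": [0, 0, -0.05]},
  {"xyz": [0, 0, 0.002], "twist": [0, 0, -0.1]},
  {"xyz": [0, 0, 0.002], "twist": [0, 0, -0.15]},
  {"xyz": [0, 0, 0.002], "twist": [0, 0, -0.15]},
])

```text
clock: 11.73
position: [0.4965, -0.0592, 0.1325]
orientation: [-3.131, 0.259, -0.0]
ft_force: [1.0, -1.4, -13.4]
gripper_width: 0.0133
```

Run:
```python
from h import *
goto(.4965,-.0595,.1318,-.104)
```

```text
t 11.73 pos [ 0.4965 -0.0592  0.1325] yaw -0.1652 q [-0.32  0.01  2.08  0.    1.05  1.41] F [  0.98  -1.43 -13.43] M [-0.166 -0.043  0.024] w 0.0133
tool shift [0.0001 0.0003 0.0007] twist [-0.0003 -0.0001 -0.0612]
```

Call:
send_rows([
  {"xyz": [0, 0, 0], "twist": [0, 0, -0.03]},
  {"xyz": [0, 0, 0], "twist": [0, 0, -0.06]},
  {"xyz": [0, 0, 0], "twist": [0, 0, -0.09]},
  {"xyz": [0, 0, 0], "twist": [0, 0, -0.12]},
  {"xyz": [0, 0, 0], "twist": [0, 0, -0.15]},
  {"xyz": [0, 0, 0], "twist": [0, 0, -0.15]},
  {"xyz": [0, 0, 0], "twist": [0, 0, -0.15]},
  {"xyz": [0, 0, 0], "twist": [0, 0, -0.15]},
])

```text
clock: 12.4
position: [0.4965, -0.0591, 0.1323]
orientation: [-3.141, 0.027, -0.0]
ft_force: [-0.2, 0.3, -11.5]
gripper_width: 0.0127
```

Run:
```python
from h import *
goto(.4965,-.0595,.1318,-.104)
```

```text
t 12.4 pos [ 0.4965 -0.0591  0.1323] yaw -0.0174 q [-0.32  0.01  2.08  0.    1.05  1.27] F [ -0.17   0.31 -11.45] M [ 0.052  0.032 -0.009] w 0.0127
tool shift [-0.      0.0004  0.0005] twist [-0.0007 -0.0002  0.0866]
```

Call:
send_rows([
  {"xyz": [0, 0, 0.0003], "twist": [0, 0, 0]},
  {"xyz": [0, 0, 0.0005], "twist": [0, 0, 0]},
  {"xyz": [0, 0, 0.0005], "twist": [0, 0, -0.03]},
  {"xyz": [0, 0, 0.0005], "twist": [0, 0, -0.06]},
  {"xyz": [0, 0, 0.0005], "twist": [0, 0, -0.09]},
  {"xyz": [0, 0, 0.0005], "twist": [0, 0, -0.12]},
  {"xyz": [0, 0, 0.0005], "twist": [0, 0, -0.12]},
  {"xyz": [0, 0, 0.0005], "twist": [0, 0, -0.12]},
])

```text
clock: 13.07
position: [0.4965, -0.059, 0.1314]
orientation: [-3.137, -0.161, -0.0]
ft_force: [0.3, 1.6, -10.5]
gripper_width: 0.0133
```

Run:
```python
from h import *
goto(.4965,-.0595,.1318,-.104)
```

```text
t 13.07 pos [ 0.4965 -0.059   0.1314] yaw 0.1028 q [-0.32  0.01  2.08  0.    1.05  1.15] F [  0.33   1.6  -10.54] M [ 0.337 -0.034  0.039] w 0.0133
tool shift [-0.      0.0005 -0.0004] twist [-9.000e-04 -2.000e-04  2.068e-01]
```

Call:
send_rows([
  {"xyz": [0, 0, -0.0002], "twist": [0, 0, -0.04]},
  {"xyz": [0, 0, -0.0003], "twist": [0, 0, -0.08]},
  {"xyz": [0, 0, -0.0003], "twist": [0, 0, -0.12]},
  {"xyz": [0, 0, -0.0003], "twist": [0, 0, -0.16]},
  {"xyz": [0, 0, -0.0003], "twist": [0, 0, -0.2]},
  {"xyz": [0, 0, -0.0003], "twist": [0, 0, -0.24]},
  {"xyz": [0, 0, -0.0003], "twist": [0, 0, -0.24]},
  {"xyz": [0, 0, -0.0003], "twist": [0, 0, -0.24]},
])

```text
clock: 13.73
position: [0.4964, -0.0587, 0.1316]
orientation: [-3.094, -0.534, -0.0]
ft_force: [1.4, 5.0, -10.5]
gripper_width: 0.0133
```

Run:
```python
from h import *
goto(.4965,-.0595,.1318,-.104)
```

```text
t 13.73 pos [ 0.4964 -0.0587  0.1316] yaw 0.3421 q [-0.32  0.01  2.08  0.    1.05  0.91] F [  1.42   4.99 -10.51] M [ 0.746 -0.089  0.043] w 0.0133
tool shift [-0.0001  0.0008 -0.0002] twist [-1.600e-03 -1.000e-04  4.461e-01]
```

Call:
send_rows([
  {"xyz": [0.0001, -0.0002, -0.0001], "twist": [0, 0, -0.08]},
  {"xyz": [0.0002, -0.0005, -0.0003], "twist": [0, 0, -0.16]},
  {"xyz": [0.0002, -0.0005, -0.0006], "twist": [0, 0, -0.24]},
  {"xyz": [0.0002, -0.0005, -0.0008], "twist": [0, 0, -0.32]},
  {"xyz": [0.0002, -0.0005, -0.001], "twist": [0, 0, -0.4]},
  {"xyz": [0.0002, -0.0005, -0.0013], "twist": [0, 0, -0.48]},
  {"xyz": [0.0002, -0.0005, -0.0013], "twist": [0, 0, -0.48]},
  {"xyz": [0.0002, -0.0005, -0.0013], "twist": [0, 0, -0.48]},
])

```text
clock: 14.4
position: [0.4959, -0.0581, 0.1326]
orientation: [-2.879, -1.252, 0.001]
ft_force: [-0.6, 4.7, -11.4]
gripper_width: 0.0133
```

Run:
```python
from h import *
goto(.4965,-.0595,.1318,-.104)
```

```text
t 14.4 pos [ 0.4959 -0.0581  0.1326] yaw 0.8206 q [-0.32  0.01  2.08  0.    1.05  0.43] F [ -0.61   4.75 -11.4 ] M [0.833 0.015 0.056] w 0.0133
tool shift [-0.0007  0.0014  0.0008] twist [-2.200e-03  5.000e-04  9.246e-01]
```

Call:
send_rows([
  {"xyz": [0.0001, -0.0002, -0.0003], "twist": [0, 0, -0.08]},
  {"xyz": [0.0001, -0.0004, -0.0005], "twist": [0, 0, -0.16]},
  {"xyz": [0.0001, -0.0005, -0.0007], "twist": [0, 0, -0.24]},
  {"xyz": [0.0001, -0.0006, -0.001], "twist": [0, 0, -0.32]},
  {"xyz": [0, -0.0007, -0.0012], "twist": [0, 0, -0.4]},
  {"xyz": [0, -0.0008, -0.0014], "twist": [0, 0, -0.48]},
  {"xyz": [0, -0.0009, -0.0017], "twist": [0, 0, -0.56]},
  {"xyz": [0, -0.001, -0.0017], "twist": [0, 0, -0.56]},
])

```text
clock: 15.07
position: [0.4951, -0.0577, 0.1342]
orientation: [-2.419, -2.002, 0.001]
ft_force: [-0.1, 4.8, -11.3]
gripper_width: 0.0133
```

Run:
```python
from h import *
goto(.4951,-.0593,.1318,-.104)
```

```text
t 15.07 pos [ 0.4951 -0.0577  0.1342] yaw 1.3825 q [-0.32  0.    2.08  0.    1.06 -0.13] F [ -0.09   4.83 -11.3 ] M [ 0.721  0.136 -0.011] w 0.0133
tool shift [-0.0016  0.0003  0.0024] twist [-1.9000e-03  5.0000e-04  1.4865e+00]
```

Call:
send_rows([
  {"xyz": [0.0001, -0.0001, -0.0003], "twist": [0, 0, -0.08]},
  {"xyz": [0.0001, -0.0002, -0.0005], "twist": [0, 0, -0.16]},
  {"xyz": [0.0001, -0.0003, -0.0007], "twist": [0, 0, -0.24]},
  {"xyz": [0.0001, -0.0004, -0.001], "twist": [0, 0, -0.32]},
  {"xyz": [0, -0.0005, -0.0012], "twist": [0, 0, -0.4]},
  {"xyz": [0, -0.0006, -0.0014], "twist": [0, 0, -0.48]},
  {"xyz": [0, -0.0007, -0.0017], "twist": [0, 0, -0.56]},
  {"xyz": [0, -0.0007, -0.0017], "twist": [0, 0, -0.56]},
])

```text
clock: 15.73
position: [0.4943, -0.0578, 0.1358]
orientation: [-1.773, -2.591, 0.001]
ft_force: [-1.3, 4.3, -12.8]
gripper_width: 0.0129
```

Run:
```python
from h import *
goto(.4951,-.0593,.1318,-.104)
```

```text
t 15.73 pos [ 0.4943 -0.0578  0.1358] yaw 1.9415 q [-0.32 -0.    2.09  0.    1.06 -0.69] F [ -1.32   4.29 -12.78] M [0.631 0.202 0.016] w 0.0129
tool shift [-0.0017  0.0002  0.0039] twist [-2.2000e-03  7.0000e-04  2.0455e+00]
```

Call:
send_rows([
  {"xyz": [0, -0.0001, -0.0003], "twist": [0, 0, -0.08]},
  {"xyz": [0, -0.0002, -0.0005], "twist": [0, 0, -0.16]},
  {"xyz": [0, -0.0003, -0.0007], "twist": [0, 0, -0.24]},
  {"xyz": [-0.0001, -0.0004, -0.001], "twist": [0, 0, -0.32]},
  {"xyz": [-0.0001, -0.0005, -0.0012], "twist": [0, 0, -0.4]},
  {"xyz": [-0.0001, -0.0005, -0.0014], "twist": [0, 0, -0.46]},
  {"xyz": [-0.0001, -0.0005, -0.0014], "twist": [0, 0, -0.46]},
  {"xyz": [-0.0001, -0.0005, -0.0014], "twist": [0, 0, -0.46]},
])

```text
clock: 16.4
position: [0.4937, -0.0582, 0.1371]
orientation: [-1.138, -2.926, 0.001]
ft_force: [-2.8, 3.0, -12.6]
gripper_width: 0.0137
```

Run:
```python
from h import *
goto(.4951,-.0593,.1318,-.104)
```

```text
t 16.4 pos [ 0.4937 -0.0582  0.1371] yaw 2.3994 q [-0.32 -0.01  2.09 -0.    1.06 -1.15] F [ -2.82   3.02 -12.62] M [ 0.569  0.382 -0.04 ] w 0.0137
tool shift [-0.0018  0.0001  0.0053] twist [-3.0000e-03  8.0000e-04  2.5034e+00]
```

Call:
send_rows([
  {"xyz": [0, -0.0001, 0], "twist": [0, 0, -0.03]},
  {"xyz": [0, -0.0002, 0], "twist": [0, 0, -0.06]},
  {"xyz": [0, -0.0002, 0], "twist": [0, 0, -0.09]},
  {"xyz": [0, -0.0002, 0], "twist": [0, 0, -0.12]},
  {"xyz": [0, -0.0002, 0], "twist": [0, 0, -0.15]},
  {"xyz": [0, -0.0002, 0], "twist": [0, 0, -0.18]},
  {"xyz": [0, -0.0002, 0], "twist": [0, 0, -0.18]},
  {"xyz": [0, -0.0002, 0], "twist": [0, 0, -0.18]},
])

```text
clock: 17.07
position: [0.4936, -0.0584, 0.1371]
orientation: [-0.869, -3.017, 0.001]
ft_force: [-2.7, 3.7, -13.4]
gripper_width: 0.0138
```

Run:
```python
from h import *
goto(.4951,-.0593,.1318,-.104)
```

```text
t 17.07 pos [ 0.4936 -0.0584  0.1371] yaw 2.5809 q [-0.32 -0.01  2.09 -0.    1.06 -1.33] F [ -2.66   3.75 -13.36] M [ 0.516  0.554 -0.084] w 0.0138
tool shift [-0.0018  0.      0.0053] twist [-3.2000e-03  6.0000e-04  2.6849e+00]
```

Call:
send_rows([
  {"xyz": [0, 0, 0], "twist": [0, 0, -0.01]},
  {"xyz": [0, 0, 0], "twist": [0, 0, -0.02]},
  {"xyz": [0, 0, 0], "twist": [0, 0, -0.03]},
  {"xyz": [0, 0, 0], "twist": [0, 0, -0.04]},
  {"xyz": [0, 0, 0], "twist": [0, 0, -0.05]},
  {"xyz": [0, 0, 0], "twist": [0, 0, -0.05]},
  {"xyz": [0, 0, 0], "twist": [0, 0, -0.05]},
  {"xyz": [0, 0, 0], "twist": [0, 0, -0.05]},
])

```text
clock: 17.73
position: [0.4936, -0.0583, 0.1372]
orientation: [-0.793, -3.038, 0.0]
ft_force: [-3.8, 2.7, -12.7]
gripper_width: 0.0132
```

Run:
```python
from h import *
goto(.4951,-.0593,.1318,-.104)
```

```text
t 17.73 pos [ 0.4936 -0.0583  0.1372] yaw 2.6311 q [-0.32 -0.01  2.09 -0.    1.06 -1.38] F [ -3.81   2.7  -12.75] M [ 0.562  0.461 -0.094] w 0.0132
tool shift [-0.0018 -0.0002  0.0054] twist [-3.3000e-03  2.0000e-04  2.7351e+00]
```

Call:
send_rows([
  {"xyz": [0, 0, 0], "twist": [0, 0, -0.01]},
  {"xyz": [0, 0, 0], "twist": [0, 0, -0.02]},
  {"xyz": [0, 0, 0], "twist": [0, 0, -0.03]},
  {"xyz": [0, 0, 0], "twist": [0, 0, -0.03]},
  {"xyz": [0, 0, 0], "twist": [0, 0, -0.03]},
  {"xyz": [0, 0, 0], "twist": [0, 0, -0.03]},
  {"xyz": [0, 0, 0], "twist": [0, 0, -0.03]},
  {"xyz": [0, 0, 0], "twist": [0, 0, -0.03]},
])

```text
clock: 18.4
position: [0.4936, -0.0582, 0.1371]
orientation: [-0.748, -3.049, -0.0]
ft_force: [-4.1, 4.8, -13.2]
gripper_width: 0.013
```

Run:
```python
from h import *
goto(.4951,-.0593,.1318,-.104)
```

```text
t 18.4 pos [ 0.4936 -0.0582  0.1371] yaw 2.6606 q [-0.32 -0.01  2.09  0.    1.06 -1.41] F [ -4.05   4.76 -13.24] M [ 0.527  0.535 -0.115] w 0.013
tool shift [-0.0018 -0.0003  0.0053] twist [-3.3000e-03 -2.0000e-04  2.7646e+00]
```

Call:
send_rows([
  {"xyz": [0, 0, 0], "twist": [0, 0, -0.01]},
  {"xyz": [0, 0, 0], "twist": [0, 0, -0.02]},
  {"xyz": [0, 0, 0], "twist": [0, 0, -0.03]},
  {"xyz": [0, 0, 0], "twist": [0, 0, -0.03]},
  {"xyz": [0, 0, 0], "twist": [0, 0, -0.03]},
  {"xyz": [0, 0, 0], "twist": [0, 0, -0.03]},
  {"xyz": [0, 0, 0], "twist": [0, 0, -0.03]},
  {"xyz": [0, 0, 0], "twist": [0, 0, -0.03]},
])

```text
clock: 19.07
position: [0.4936, -0.058, 0.1371]
orientation: [-0.703, -3.06, -0.001]
ft_force: [-3.7, 4.7, -12.6]
gripper_width: 0.0135
```

Run:
```python
from h import *
goto(.4951,-.0593,.1318,-.104)
im=imaging.read_camera("top");cv2.imwrite("pics/t5.png",cv2.resize(im[165:245,230:340,::-1],None,fx=7,fy=7,interpolation=cv2.INTER_CUBIC))
im=imaging.read_camera("wrist"); cv2.imwrite("pics/w5.png",im[:,:,::-1])
```

```text
t 19.07 pos [ 0.4936 -0.058   0.1371] yaw 2.69 q [-0.32 -0.01  2.09  0.    1.06 -1.44] F [ -3.69   4.65 -12.56] M [ 0.571  0.445 -0.245] w 0.0135
tool shift [-0.0019 -0.0005  0.0053] twist [-3.400e-03 -8.000e-04  2.794e+00]
```

View pics/w5.png

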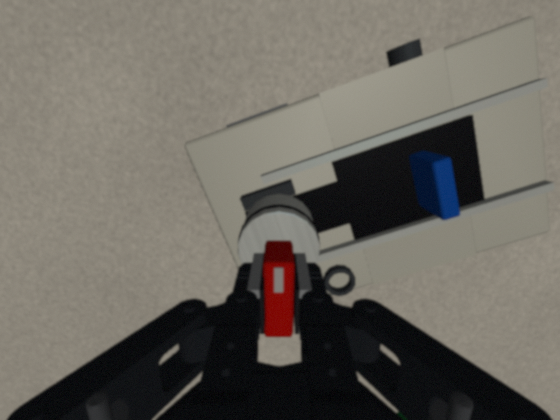

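Call:
send_rows([
  {"xyz": [0, 0, 0], "twist": [0, 0, -0.005]},
  {"xyz": [0, 0, 0], "twist": [0, 0, -0.01]},
  {"xyz": [0, 0, 0], "twist": [0, 0, -0.015]},
  {"xyz": [0, 0, 0], "twist": [0, 0, -0.015]},
  {"xyz": [0, 0, 0], "twist": [0, 0, -0.015]},
  {"xyz": [0, 0, 0], "twist": [0, 0, -0.015]},
  {"xyz": [0, 0, 0], "twist": [0, 0, -0.015]},
  {"xyz": [0, 0, 0], "twist": [0, 0, -0.015]},
])

```text
clock: 19.83
position: [0.4937, -0.058, 0.1372]
orientation: [-0.681, -3.065, -0.001]
ft_force: [-2.6, 5.2, -13.0]
gripper_width: 0.0133
```

Run:
```python
from h import *
goto(.4951,-.0593,.1318,-.104)
```

```text
t 19.83 pos [ 0.4937 -0.058   0.1372] yaw 2.7045 q [-0.32 -0.01  2.09  0.    1.06 -1.46] F [ -2.63   5.19 -12.96] M [ 0.518  0.482 -0.36 ] w 0.0133
tool shift [-0.0019 -0.0006  0.0053] twist [-3.3000e-03 -1.1000e-03  2.8085e+00]
```

Call:
send_rows([
  {"xyz": [0, 0, 0.0002], "twist": [0, 0, 0.005]},
  {"xyz": [0, 0, 0.0004], "twist": [0, 0, 0.01]},
  {"xyz": [0, 0, 0.0006], "twist": [0, 0, 0.015]},
  {"xyz": [0, 0, 0.0008], "twist": [0, 0, 0.015]},
  {"xyz": [0, 0, 0.001], "twist": [0, 0, 0.015]},
  {"xyz": [0, 0, 0.0012], "twist": [0, 0, 0.015]},
  {"xyz": [0, 0, 0.0012], "twist": [0, 0, 0.015]},
  {"xyz": [0, 0, 0.0012], "twist": [0, 0, 0.015]},
])

```text
clock: 20.5
position: [0.4937, -0.0581, 0.137]
orientation: [-0.703, -3.059, -0.001]
ft_force: [-5.9, 5.2, -7.1]
gripper_width: 0.0136
```

Run:
```python
from h import *
goto(.4951,-.0593,.1318,-.104)
```

```text
t 20.5 pos [ 0.4937 -0.0581  0.137 ] yaw 2.69 q [-0.32 -0.01  2.09  0.    1.06 -1.44] F [-5.88  5.21 -7.14] M [ 0.661  0.904 -0.285] w 0.0136
tool shift [-0.0018 -0.0005  0.0051] twist [-3.800e-03 -6.000e-04  2.794e+00]
```

Call:
send_rows([
  {"xyz": [0, 0, 0.0002], "twist": [0, 0, 0]},
  {"xyz": [0, 0, 0.0004], "twist": [0, 0, 0]},
  {"xyz": [0, 0, 0.0006], "twist": [0, 0, 0]},
  {"xyz": [0, 0, 0.0006], "twist": [0, 0, 0]},
  {"xyz": [0, 0, 0.0006], "twist": [0, 0, 0]},
  {"xyz": [0, 0, 0.0006], "twist": [0, 0, 0]},
  {"xyz": [0, 0, 0.0006], "twist": [0, 0, 0]},
  {"xyz": [0, 0, 0.0006], "twist": [0, 0, 0]},
])

```text
clock: 21.17
position: [0.4938, -0.0581, 0.1369]
orientation: [-0.703, -3.059, -0.001]
ft_force: [-7.1, 6.1, -6.3]
gripper_width: 0.0133
```

Run:
```python
from h import *
goto(.4951,-.0593,.1318,-.104)
```

```text
t 21.17 pos [ 0.4938 -0.0581  0.1369] yaw 2.6901 q [-0.32 -0.01  2.09  0.    1.06 -1.44] F [-7.08  6.14 -6.31] M [ 0.624  1.075 -0.276] w 0.0133
tool shift [-0.0017 -0.0005  0.0051] twist [-3.9000e-03 -6.0000e-04  2.7941e+00]
```

Call:
send_rows([
  {"xyz": [0, 0, 0], "twist": [0, 0, 0]},
  {"xyz": [0, 0, 0], "twist": [0, 0, 0]},
  {"xyz": [0, 0, 0], "twist": [0, 0, 0]},
  {"xyz": [0, 0, 0], "twist": [0, 0, 0]},
  {"xyz": [0, 0, 0], "twist": [0, 0, 0]},
  {"xyz": [0, 0, 0], "twist": [0, 0, 0]},
  {"xyz": [0, 0, 0], "twist": [0, 0, 0]},
  {"xyz": [0, 0, 0], "twist": [0, 0, 0]},
], claw=0)

```text
clock: 21.83
position: [0.4945, -0.0586, 0.136]
orientation: [0.698, 3.063, -0.0]
ft_force: [-0.3, 0.1, -0.0]
gripper_width: 0.0423
```

Call:
send_rows([
  {"xyz": [0, 0, -0.005], "twist": [0, 0, 0]},
  {"xyz": [0, 0, -0.015], "twist": [0, 0, 0]},
  {"xyz": [0, 0, -0.025], "twist": [0, 0, 0]},
  {"xyz": [0, 0, -0.035], "twist": [0, 0, 0]},
  {"xyz": [0, 0, -0.045], "twist": [0, 0, 0]},
  {"xyz": [0, 0, -0.055], "twist": [0, 0, 0]},
  {"xyz": [0, 0, -0.063], "twist": [0, 0, 0]},
  {"xyz": [0, 0, -0.063], "twist": [0, 0, 0]},
])

```text
clock: 22.5
position: [0.4957, -0.0589, 0.2017]
orientation: [0.696, 3.059, -0.001]
ft_force: [-0.1, -0.2, -0.1]
gripper_width: 0.0425
```

Run:
```python
from h import *
imaging.read_camera("wrist")
s=robot.state(); im=imaging.read_camera("wrist"); cv2.imwrite("pics/w6.png",im[:,:,::-1]);np.save("pics/w6.npy",im)
K,T=cam("wrist",s)
for c,z in (("red",.146+.020),("blue",.102)):
    for a,r in blobs(im,c,40): print(c,a,np.round(r[0],1),np.round(r[1],1),round(r[2],1),ray(cv2.boxPoints(r),K,T,z).round(4),ray(r[0],K,T,z).round(4))
goto(.4951,-.0593,.1318,-.104,s)
```

```text
red 977.5 [278.6 238.5] [19.6 53.9] 2.9 [[ 0.5072 -0.0731  0.166 ]
 [ 0.4742 -0.0548  0.166 ]
 [ 0.4801 -0.044   0.166 ]
 [ 0.5136 -0.0616  0.166 ]] [[ 0.4932 -0.0581  0.166 ]]
blue 639.5 [405.  167.5] [46.9 15.1] 78.7 [[0.486  0.0464 0.102 ]
 [0.4889 0.0577 0.102 ]
 [0.5283 0.0529 0.102 ]
 [0.5253 0.041  0.102 ]] [[0.5067 0.0496 0.102 ]]
t 22.55 pos [ 0.4952 -0.0587  0.2005] yaw 2.6938 q [-0.32 -0.08  2.03 -0.    1.19 -1.44] F [-0.48  1.32  0.67] M [ 0.032  0.022 -0.041] w 0.0429
tool shift [ 0.     -0.0006  0.0687] twist [4.1000e-03 2.0000e-04 2.7978e+00]
```

View pics/w6.png

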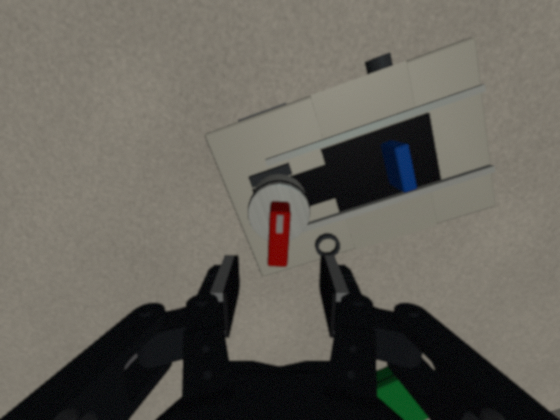

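Run:
```python
from h import *
goto(.508,.0497,.18,3.04)
```

```text
t 22.6 pos [ 0.4946 -0.0585  0.1994] yaw 2.6938 q [-0.32 -0.08  2.03 -0.    1.19 -1.44] F [-0.48 -0.42 -0.08] M [-0.031 -0.016 -0.058] w 0.0429
tool shift [0.0348 0.1034 0.0193] twist [-1.000e-04  8.000e-04 -3.462e-01]
```

Call:
send_rows([
  {"xyz": [0.005, 0.015, 0], "twist": [0, 0, -0.05]},
  {"xyz": [0.01, 0.03, 0], "twist": [0, 0, -0.1]},
  {"xyz": [0.015, 0.045, 0], "twist": [0, 0, -0.15]},
  {"xyz": [0.02, 0.06, 0.003], "twist": [0, 0, -0.2]},
  {"xyz": [0.025, 0.075, 0.006], "twist": [0, 0, -0.25]},
  {"xyz": [0.03, 0.09, 0.01], "twist": [0, 0, -0.3]},
  {"xyz": [0.035, 0.103, 0.019], "twist": [0, 0, -0.346]},
  {"xyz": [0.035, 0.103, 0.019], "twist": [0, 0, -0.346]},
])

```text
clock: 23.27
position: [0.5058, 0.0514, 0.1773]
orientation: [-0.155, -3.133, -0.001]
ft_force: [-1.0, -0.6, -0.6]
gripper_width: 0.0426
```

Run:
```python
from h import *
imaging.read_camera("wrist");imaging.read_camera("wrist")
s=robot.state(); im=imaging.read_camera("wrist"); cv2.imwrite("pics/w7.png",im[:,:,::-1])
K,T=cam("wrist",s)
for c,z in (("blue",.102),):
    for a,r in blobs(im,c,40): print(c,a,np.round(r[0],1),np.round(r[1],1),round(r[2],1),ray(cv2.boxPoints(r),K,T,z).round(4),ray(r[0],K,T,z).round(4))
goto(.508,.0497,.077,3.04,s)
```

```text
blue 643.5 [280.  218.5] [47. 14.] 90.0 [[0.4865 0.047  0.102 ]
 [0.4876 0.0576 0.102 ]
 [0.5265 0.0539 0.102 ]
 [0.5254 0.0428 0.102 ]] [[0.506  0.0504 0.102 ]]
t 23.37 pos [0.5067 0.0497 0.1788] yaw 3.04 q [-0.1  -0.03  2.03 -0.    1.15 -1.57] F [-0.11 -0.36  0.4 ] M [-0.052  0.036  0.015] w 0.0427
tool shift [-0.0015  0.0002  0.1018] twist [-0.0004 -0.0025  0.    ]
```

View pics/w7.png

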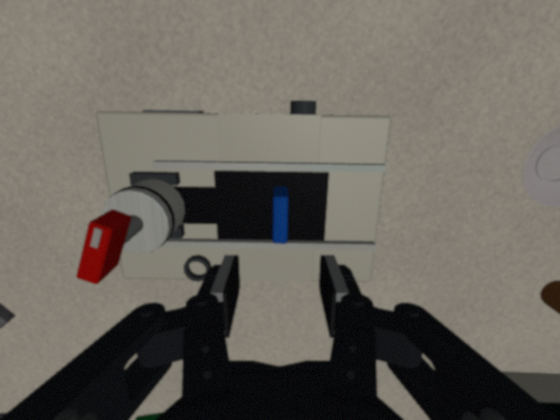

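Call:
send_rows([
  {"xyz": [0, 0.0004, 0.018], "twist": [0, 0, 0]},
  {"xyz": [0, 0.0004, 0.036], "twist": [0, 0, 0]},
  {"xyz": [0, 0.0004, 0.054], "twist": [0, 0, 0]},
  {"xyz": [0, 0.0004, 0.072], "twist": [0, 0, 0]},
  {"xyz": [0, 0.0004, 0.085], "twist": [0, 0, 0]},
  {"xyz": [0, 0.0004, 0.095], "twist": [0, 0, 0]},
  {"xyz": [0, 0.0004, 0.101], "twist": [0, 0, 0]},
  {"xyz": [0, 0.0004, 0.101], "twist": [0, 0, 0]},
])

```text
clock: 24.08
position: [0.5069, 0.0494, 0.0779]
orientation: [-0.161, -3.135, -0.0]
ft_force: [-0.1, -0.0, 0.1]
gripper_width: 0.0429
```

Call:
send_rows([
  {"xyz": [0, 0, 0], "twist": [0, 0, 0]},
  {"xyz": [0, 0, 0], "twist": [0, 0, 0]},
  {"xyz": [0, 0, 0], "twist": [0, 0, 0]},
  {"xyz": [0, 0, 0], "twist": [0, 0, 0]},
  {"xyz": [0, 0, 0], "twist": [0, 0, 0]},
  {"xyz": [0, 0, 0], "twist": [0, 0, 0]},
  {"xyz": [0, 0, 0], "twist": [0, 0, 0]},
  {"xyz": [0, 0, 0], "twist": [0, 0, 0]},
], claw=-1, force=25)

```text
clock: 24.75
position: [0.5084, 0.0501, 0.0801]
orientation: [0.161, 3.135, 0.001]
ft_force: [-0.6, 1.6, 5.9]
gripper_width: 0.0114
```

Run:
```python
from h import *
goto(.508,.0497,.077,3.04)
```

```text
t 24.75 pos [0.5084 0.0501 0.0801] yaw 3.0391 q [-0.1   0.11  2.09  0.    0.94 -1.57] F [-0.64  1.56  5.88] M [ 0.23   0.073 -0.408] w 0.0114
tool shift [ 0.0004 -0.0004  0.0031] twist [ 0.0006  0.002  -0.0009]
```

Call:
send_rows([
  {"xyz": [0, 0, -0.001], "twist": [0, 0, 0]},
  {"xyz": [0, 0.001, -0.0015], "twist": [0, 0, 0]},
  {"xyz": [0, 0.002, -0.0015], "twist": [0, 0, 0]},
  {"xyz": [0, 0.003, -0.0015], "twist": [0, 0, 0]},
  {"xyz": [0, 0.004, -0.0015], "twist": [0, 0, 0]},
  {"xyz": [0, 0.005, -0.0015], "twist": [0, 0, 0]},
  {"xyz": [0, 0.006, -0.0015], "twist": [0, 0, 0]},
  {"xyz": [0, 0.006, -0.0015], "twist": [0, 0, 0]},
])

```text
clock: 25.42
position: [0.509, 0.0553, 0.0802]
orientation: [0.16, 3.135, -0.002]
ft_force: [5.0, -1.9, -4.3]
gripper_width: 0.0116
```

Run:
```python
from h import *
goto(.508,.0497,.077,3.04)
```

```text
t 25.42 pos [0.509  0.0553 0.0802] yaw 3.0398 q [-0.09  0.11  2.08 -0.    0.94 -1.56] F [ 4.99 -1.88 -4.32] M [-0.246 -0.829 -0.375] w 0.0116
tool shift [ 0.0004 -0.0057  0.0032] twist [-0.001   0.0026 -0.0002]
```

Call:
send_rows([
  {"xyz": [-0.0005, 0.003, 0.0005], "twist": [0, 0, 0]},
  {"xyz": [-0.0005, 0.008, 0.0005], "twist": [0, 0, 0]},
  {"xyz": [-0.0005, 0.013, 0.0005], "twist": [0, 0, 0]},
  {"xyz": [-0.0005, 0.018, 0.0005], "twist": [0, 0, 0]},
  {"xyz": [-0.0005, 0.023, 0.0005], "twist": [0, 0, 0]},
  {"xyz": [-0.0005, 0.028, 0.0005], "twist": [0, 0, 0]},
  {"xyz": [-0.0005, 0.032, 0.0005], "twist": [0, 0, 0]},
  {"xyz": [-0.0005, 0.033, 0.0005], "twist": [0, 0, 0]},
])

```text
clock: 26.08
position: [0.513, 0.0895, 0.0802]
orientation: [0.159, 3.135, 0.0]
ft_force: [5.5, -2.1, -1.1]
gripper_width: 0.0115
```

Call:
send_rows([
  {"xyz": [-0.0005, 0.004, 0], "twist": [0, 0, 0]},
  {"xyz": [-0.0005, 0.009, 0], "twist": [0, 0, 0]},
  {"xyz": [-0.0005, 0.014, 0], "twist": [0, 0, 0]},
  {"xyz": [-0.0005, 0.019, 0], "twist": [0, 0, 0]},
  {"xyz": [-0.0005, 0.024, 0], "twist": [0, 0, 0]},
  {"xyz": [-0.0005, 0.028, 0], "twist": [0, 0, 0]},
  {"xyz": [-0.0005, 0.03, 0], "twist": [0, 0, 0]},
  {"xyz": [-0.0005, 0.03, 0], "twist": [0, 0, 0]},
])

```text
clock: 26.75
position: [0.5165, 0.1194, 0.0802]
orientation: [0.159, 3.135, 0.001]
ft_force: [7.1, -0.5, -1.5]
gripper_width: 0.0114
```

Call:
send_rows([
  {"xyz": [0, 0.0006, 0], "twist": [0, 0, 0]},
  {"xyz": [0, 0.0012, 0], "twist": [0, 0, 0]},
  {"xyz": [0, 0.0018, 0], "twist": [0, 0, 0]},
  {"xyz": [0, 0.0024, 0], "twist": [0, 0, 0]},
  {"xyz": [0, 0.003, 0], "twist": [0, 0, 0]},
  {"xyz": [0, 0.0036, 0], "twist": [0, 0, 0]},
  {"xyz": [0, 0.004, 0], "twist": [0, 0, 0]},
  {"xyz": [0, 0.004, 0], "twist": [0, 0, 0]},
])

```text
clock: 27.42
position: [0.5169, 0.1229, 0.0802]
orientation: [0.159, 3.135, 0.0]
ft_force: [6.4, -1.7, -0.7]
gripper_width: 0.0115
```

Call:
send_rows([
  {"xyz": [-0.0003, 0.0005, 0], "twist": [0, 0, 0]},
  {"xyz": [-0.0005, 0.001, 0], "twist": [0, 0, 0]},
  {"xyz": [-0.0005, 0.0015, 0], "twist": [0, 0, 0]},
  {"xyz": [-0.0005, 0.002, 0], "twist": [0, 0, 0]},
  {"xyz": [-0.0005, 0.0025, 0], "twist": [0, 0, 0]},
  {"xyz": [-0.0005, 0.0025, 0], "twist": [0, 0, 0]},
  {"xyz": [-0.0005, 0.0025, 0], "twist": [0, 0, 0]},
  {"xyz": [-0.0005, 0.0025, 0], "twist": [0, 0, 0]},
])

```text
clock: 28.08
position: [0.5171, 0.1246, 0.0802]
orientation: [0.159, 3.136, -0.002]
ft_force: [4.1, -4.1, 1.1]
gripper_width: 0.0114
```

Call:
send_rows([
  {"xyz": [-0.0001, 0.0003, 0], "twist": [0, 0, 0]},
  {"xyz": [-0.0002, 0.0006, 0], "twist": [0, 0, 0]},
  {"xyz": [-0.0003, 0.0009, 0], "twist": [0, 0, 0]},
  {"xyz": [-0.0003, 0.001, 0], "twist": [0, 0, 0]},
  {"xyz": [-0.0003, 0.001, 0], "twist": [0, 0, 0]},
  {"xyz": [-0.0003, 0.001, 0], "twist": [0, 0, 0]},
  {"xyz": [-0.0003, 0.001, 0], "twist": [0, 0, 0]},
  {"xyz": [-0.0003, 0.001, 0], "twist": [0, 0, 0]},
])

```text
clock: 28.75
position: [0.5171, 0.1247, 0.0801]
orientation: [-0.158, -3.137, 0.005]
ft_force: [3.2, -5.8, 1.7]
gripper_width: 0.0112
```

Call:
send_rows([
  {"xyz": [0, 0.0003, 0], "twist": [0, 0, 0]},
  {"xyz": [0, 0.0006, 0], "twist": [0, 0, 0]},
  {"xyz": [0, 0.0009, 0], "twist": [0, 0, 0]},
  {"xyz": [0, 0.001, 0], "twist": [0, 0, 0]},
  {"xyz": [0, 0.001, 0], "twist": [0, 0, 0]},
  {"xyz": [0, 0.001, 0], "twist": [0, 0, 0]},
  {"xyz": [0, 0.001, 0], "twist": [0, 0, 0]},
  {"xyz": [0, 0.001, 0], "twist": [0, 0, 0]},
])

```text
clock: 29.42
position: [0.5171, 0.1247, 0.0801]
orientation: [-0.157, -3.137, 0.008]
ft_force: [2.3, -9.9, 2.4]
gripper_width: 0.0115
```

Call:
send_rows([
  {"xyz": [0, -0.0005, 0], "twist": [0, 0, 0]},
  {"xyz": [0, -0.0005, 0], "twist": [0, 0, 0]},
  {"xyz": [0, -0.0005, 0], "twist": [0, 0, 0]},
  {"xyz": [0, -0.0005, 0], "twist": [0, 0, 0]},
  {"xyz": [0, -0.0005, 0], "twist": [0, 0, 0]},
  {"xyz": [0, -0.0005, 0], "twist": [0, 0, 0]},
  {"xyz": [0, -0.0005, 0], "twist": [0, 0, 0]},
  {"xyz": [0, -0.0005, 0], "twist": [0, 0, 0]},
], claw=0)

```text
clock: 30.08
position: [0.517, 0.1265, 0.0799]
orientation: [-0.159, -3.137, -0.0]
ft_force: [-0.1, -1.2, 0.1]
gripper_width: 0.0429
```

Run:
```python
from h import *
s=robot.state(); im=imaging.read_camera("wrist"); cv2.imwrite("pics/w8.png",im[:,:,::-1])
goto(.508,.0497,.077,3.04,s)
```

```text
t 30.08 pos [0.517  0.1265 0.0799] yaw 3.0401 q [ 0.05  0.15  2.03  0.    0.95 -1.42] F [-0.12 -1.16  0.08] M [ 0.002 -0.031  0.019] w 0.0429
tool shift [ 0.0012 -0.0773  0.0029] twist [ 0.0001 -0.0002  0.0001]
```

View pics/w8.png

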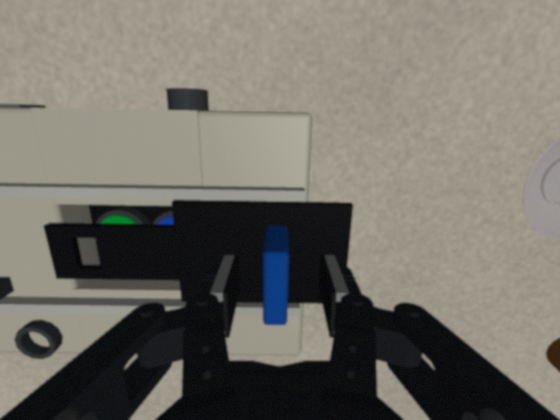

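Firm stop felt (−9.9 N, no further motion at 75 mm). The fingers are clear of the grip (grip at columns 264–288, pads at 230 and 330). Retreat upward.

Call:
send_rows([
  {"xyz": [0, 0, -0.01], "twist": [0, 0, 0]},
  {"xyz": [0, 0, -0.025], "twist": [0, 0, 0]},
  {"xyz": [0, 0, -0.045], "twist": [0, 0, 0]},
  {"xyz": [0, 0, -0.065], "twist": [0, 0, 0]},
  {"xyz": [0, 0, -0.085], "twist": [0, 0, 0]},
  {"xyz": [0, 0, -0.1], "twist": [0, 0, 0]},
  {"xyz": [0, 0, -0.11], "twist": [0, 0, 0]},
  {"xyz": [0, 0, -0.11], "twist": [0, 0, 0]},
])

```text
clock: 30.8
position: [0.5188, 0.1264, 0.1934]
orientation: [0.159, 3.132, 0.001]
ft_force: [1.0, -0.2, 1.0]
gripper_width: 0.0425
```

Call:
send_rows([
  {"xyz": [0, 0, -0.015], "twist": [0, 0, 0]},
  {"xyz": [0, 0, -0.035], "twist": [0, 0, 0]},
  {"xyz": [0, 0, -0.055], "twist": [0, 0, 0]},
  {"xyz": [0, 0, -0.07], "twist": [0, 0, 0]},
  {"xyz": [0, 0, -0.08], "twist": [0, 0, 0]},
  {"xyz": [0, 0, -0.08], "twist": [0, 0, 0]},
  {"xyz": [0, 0, -0.08], "twist": [0, 0, 0]},
  {"xyz": [0, 0, -0.08], "twist": [0, 0, 0]},
])

```text
clock: 31.47
position: [0.5164, 0.1263, 0.2681]
orientation: [-0.16, -3.135, 0.0]
ft_force: [-0.3, -0.6, -0.5]
gripper_width: 0.0427
```

Run:
```python
from h import *
s=robot.state(); im=imaging.read_camera("wrist"); cv2.imwrite("pics/w9.png",im[:,:,::-1])
K,T=cam("wrist",s)
for c,z in (("red",.166),("blue",.102)):
    for a,r in blobs(im,c,40): print(c,a,np.round(r[0],1),np.round(r[1],1),round(r[2],1),ray(cv2.boxPoints(r),K,T,z).round(4).tolist(),ray(r[0],K,T,z).round(4))
goto(.508,.0497,.077,3.04,s)
im=imaging.read_camera("scene"); cv2.imwrite("pics/s9.png",cv2.resize(im[130:400,200:400,::-1],None,fx=2.2,fy=2.2))
```

```text
red 559.5 [ 65.6 205.1] [15.6 41. ] 12.3 [[0.5088, -0.072, 0.166], [0.4747, -0.0527, 0.166], [0.4788, -0.0408, 0.166], [0.5133, -0.0597, 0.166]] [[ 0.4935 -0.0561  0.166 ]]
blue 364.5 [277.5 191. ] [36. 11.] 90.0 [[0.496, 0.1208, 0.102], [0.4972, 0.1323, 0.102], [0.5367, 0.1284, 0.102], [0.5354, 0.1165, 0.102]] [[0.516  0.1245 0.102 ]]
t 31.47 pos [0.5164 0.1263 0.2681] yaw 3.0398 q [ 0.05 -0.06  1.89  0.    1.32 -1.42] F [-0.29 -0.58 -0.54] M [ 0.026  0.041 -0.015] w 0.0427
tool shift [-0.     -0.077   0.1912] twist [-0.0004 -0.0029 -0.0002]
```

View pics/w9.png

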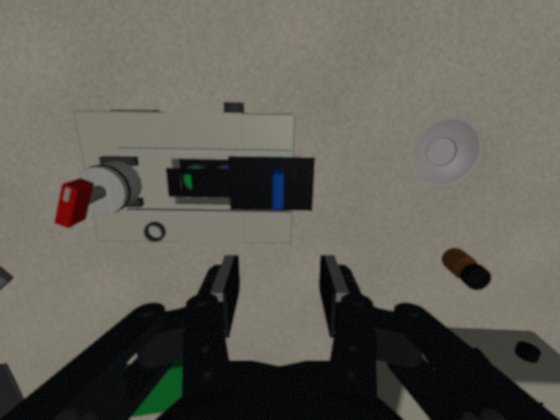

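View pics/s9.png

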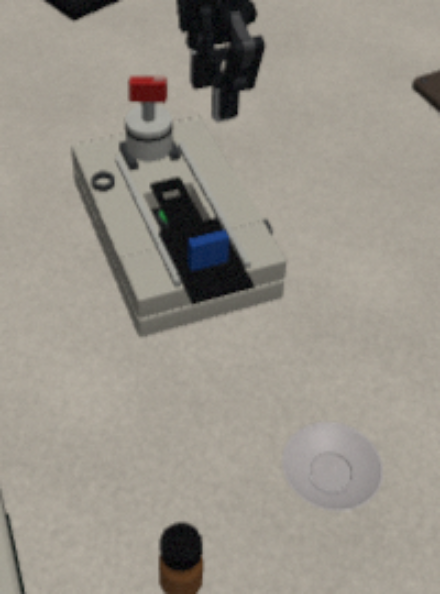

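```bash
python3 -c "
from bench import workorder
print(workorder.sign_off())"
```

```text
the job is handed in; nothing more can be done
None
```

The screw is parked at the end of its thread and the light shield is fully open. I handed the job in at about 31.5 s of the 72 s allowed.

- **Screw draw:** I pulled the screw up gently and felt the stop about 15.2 mm above rest, where the pull rose from about 11 N to 21 N. I then eased back about 1 mm.
- **Screw turn:** I turned it counter-clockwise in one grasp, following the thread's climb, until the end stop. The wrist torque there rose to about 0.36 N m, some 22 N at 16 mm radius, against the 40 N limit. I lowered it onto the thread before letting go.
- **Screw check:** After release the pictures put the bar at about 2.74–2.75 rad, against an end stop at 2.75. The arm's own angle read about 2.79–2.81, which I put down to twist in the grip and my estimate of the housing's angle.
- **Shield:** It slid with about 2 N of drag. At the open stop I pressed up to about 10 N and it moved no further. The pictures show about 74.8 mm of travel, and the arm read 75 mm.
- **At hand-in:** The gripper was open and clear of everything. In the last pictures the filter ring, dish and bottle looked undisturbed, judged by eye only. I did not re-check the mouse or brush, which the arm never went near.
- **Side force:** While closing on the two grips and moving them there were side forces of up to about 9 N. I corrected for them as I went.

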